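Feed wax-shelled pills into the packing channel

ROBOT

A 6-joint arm with a two-finger parallel gripper is mounted at the origin on the work surface. World frame = base frame: x ahead of the robot, y to its left, z up, the work surface at z = 0. Lengths are in mm, angles in rad, forces in N, time in s.
With the tool pointing down it reaches from about 350 to 925 mm from the base axis. Payload 6.4 kg.
Tool frame: the origin (TCP) lies on the mounting face of the last link; the fingertips stand 173 mm ahead of it and the grasp point (between the pads) lies 155 mm ahead of it; x points along the fingers, z is the direction in which the jaws open and shut, and the axes are right-handed (so a half turn about x gives the same grasp; the last joint's range is limited). The gripper opens to 85 mm and grips with 20 to 120 N. Pads are 22 mm wide; open, the fingers measure 114 mm over their backs; the gripper's body (76 mm by 85 mm) begins 54 mm behind the grasp point. The pads swing forward as they close: fully open they stand 13 mm farther back than shut.
Start: joints at [1.106, 0.245, 1.558, -0, 1.339, -0.174], TCP at [186.365, 622.723, 404.69] pointing down, gripper open.
Joint ranges: [-3.13, 3.13], [-1.02, 2.26], [0.13, 2.54], [-0.95, 4.09], [0.21, 2.88], [-2.74, 2.74]. Speed limits (rad/s): [2.57, 2.57, 3.14, 3.14, 3.14, 3.14].

INTERFACE

Orientations are given as [roll, pitch, yaw] about the fixed x, y, z axes, in that order (R = Rz(yaw) Ry(pitch) Rx(roll)).
In Python, from cell import r gives the robot as it stands.
- The arm moves only by the tool play_rows, never from a script. Its argument "moves" is a list of rows, each a list of 7 numbers: the finger opening in mm, from 0 to 85.4, then the shift along the tool's x, y, z in mm, then the turn, a rotation vector about the tool's x, y, z in rad. A call has 1 to 10 rows; each row is the pose to reach, as a shift and turn from the pose measured when the call began, along the tool's axes at that moment; what a row does not reach only later rows make up. A row lasts 1/12 s, in which the tool goes at most 41.7 mm and 7.16 degrees, less where a joint would pass 70% of its speed; a pose out of reach is approached as far as the arm can. A call with a gripper value outside its range is refused whole. The fingers move at their own pace and stop on an object; the grip force is fixed at half the most. Time passes only in rows, so rows that repeat a pose let the fingers close. It gives the time, the measured TCP pose, the force and the opening at its end, in the units of the state.
- r.sense(): the state, without advancing time (a new reading comes with each control period).
- r.grab_frame(name): name is "scene" or "top" or "wrist"; returns the picture (384x512x3 uint8, blue, green, red); there is no depth.
- r.camera_model(name): a dict with "intrinsics" (3x3 intrinsics, pixels), "rvec" (rotation vector, rad) and "tvec" (3), from world to camera coordinates, as OpenCV has them. Camera axes: x right, y down, z forward; pixel columns grow to the right and rows downward; lengths in mm; the calibration is good to about 2 mm. A picture is of the moment at which its call begins: read the wrist's pose just before it. camera_model takes no time and is no camera call; for the wrist camera it gives the pose at the moment of the call.
- r.job_done(): hands the job in, once; it reports no verdict.
The state is a dict: "time": time; "q": joint angles; "joint_vel": joint speeds; "joint_torque": joint torques, N m; "position": TCP position; "tool_rot": TCP orientation; "wrist_force": force on the tool from outside, world axes, zero at the start; "ft_torque": the same for the moment, N m; "finger_gap": opening from 0.0 (shut) to 1.0 (fully open).
Only numpy, scipy, OpenCV 4.12 (cv2) and the standard library are available. Lean on these libraries where they do the work, as an engineer would, in place of code of your own. Each camera call takes 0.05 s, during which the arm holds its last target.

TASK

On the herb-dispensing counter, use the hinged tray that has a feed channel: lift it by its wooden bar handle so that the two round wax-shelled pills roll along the guide rail, in single file, into the V-groove channel. When both are in the channel, lower the tray back down onto its rest and let go.

Things in the scene. Friction and masses are not known exactly. Their poses are not given: they have to be found in the camera images.
- feeder: fixed pill feeder: wooden base 400 x 150 mm, hinged steel tray, then a steel V-groove channel. Origin on the counter, below the middle of the tray's exit; x = way the pills run, z up. Tray hinge line: parallel to y at x = 0, z = 45 mm. Tray x -205..0, y -22..104, walls 24 high; a slanting rail leaves a 40 mm exit at y = 0. Channel along y = 0, x 2..150 to its end stop; pill centres there are 43..54 high.
- tray_handle (a point): middle of the tray's handle: round wooden bar 12 mm thick, 56 long, along feeder y, on 2 posts above the tray's back wall (41 mm free below it). At rest at feeder x -208, y 40, z 98 mm; turns about the hinge, radius 214 mm. Tray rests leaning 0.06 rad back to the handle; lifted 0.4 rad (handle 70 to 80 mm up) for 2 s the pills run out. Lift 2 to 5 N; damped; it sinks back if let go; stop at 0.7 rad.
- pill_a: smooth ball 30 mm in diameter, about 16 g: a big honeyed pill in its hard beige wax shell with a slightly darker seam. Origin at its centre. It starts resting against the tray's back wall, on the exit side of the tray (smaller feeder y); it rolls freely.
- pill_b: smooth ball 30 mm in diameter, about 16 g: a big honeyed pill in its hard beige wax shell with a slightly darker seam. Origin at its centre. It starts resting against the tray's back wall, on the other side (larger feeder y); it rolls freely.
Things that resemble listed ones, but are neither listed nor needed, are in the scene too. Leave any green look-alike of the pill_a alone.

How it is judged:
By the outcome, as a careful person would: the job done as asked, in the order asked, and still so for the second after the job is handed in, with the robot touching nothing.
It also fails if it takes over 37 s, if anything falls off the work surface, if the arm or the gripper's body presses on something with over 40 N, if the wrist force passes 120 N, or if a joint passes its speed limit or range.

## Working session

There is one attempt and no reset: what is moved stays moved. The work goes in short steps, Python scripts to look and compute and a tool call to move; the robot and the scene stay as the last step left them, time stands still between calls to the robot, and variables do not carry over. Pictures are saved under pics/ and viewed, and the job is handed in when it is done.

Besides the shell and the picture viewer there is one more tool, called by a JSON object that holds its "api" and its "payload", one argument or row to a line. play_rows: Moves the arm, as the interface text tells. Its arguments: {"type":"object","properties":{"moves":{"type":"array","items":{"type":"array","items":{"type":"number"}}}},"required":["moves"]}

```bash
mkdir -p pics; python3 - <<'E'
from cell import r
import cv2
s=r.sense();print({k:s[k] for k in('time','position','tool_rot','wrist_force','finger_gap')})
for n in('scene','top'):
    cv2.imwrite(f'pics/{n}0.png',r.grab_frame(n)); print(n,r.camera_model(n))
E
```

```text
{'time': 0.0, 'position': array([186.26703647, 622.49083769, 403.57570028]), 'tool_rot': array([ 2.98844242,  1.56885944, -2.0147224 ]), 'wrist_force': array([-0.03938877, -0.1553471 , -0.76821267]), 'finger_gap': 0.996971999523087}
scene {'intrinsics': array([[370.84763158,   0.        , 255.26776337],
       [  0.        , 370.84763158, 193.76709106],
       [  0.        ,   0.        ,   1.        ]]), 'rvec': array([ 2.08269984,  1.38324311, -0.5158694 ]), 'tvec': array([-193.58031925, -390.84819592, 1096.07307624])}
top {'intrinsics': array([[408.90744513,   0.        , 256.530447  ],
       [  0.        , 408.90744513, 195.73356335],
       [  0.        ,   0.        ,   1.        ]]), 'rvec': array([ 2.15594506, -2.09910325,  0.15286831]), 'tvec': array([-45.69093307, 643.69142281, 912.11082605])}
```

View pics/scene0.png

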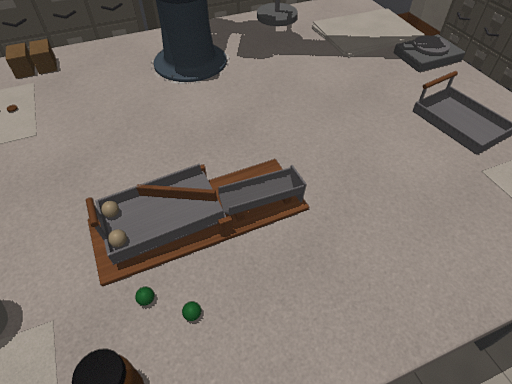

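View pics/top0.png

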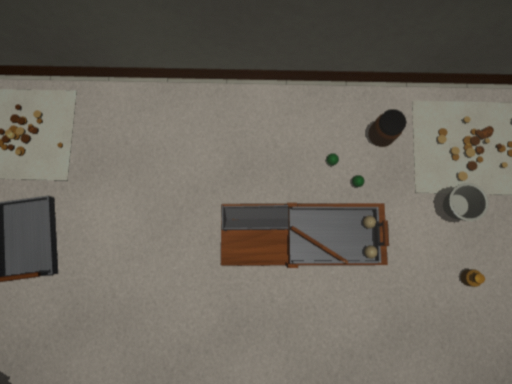

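The feeder with the channel is in top at about (222..387, 204..266). The plain tray without a channel, at top (28,237), is the decoy. Two beige pills sit at top (369,222) and (371,252), and the green balls at (333,159) and (358,181) should be left alone. Next I'll enlarge the feeder to confirm it.

```bash
cat > h.py <<'E'
import numpy as np,cv2
from cell import r
def cam(n):
    c=r.camera_model(n);return np.array(c['intrinsics']),cv2.Rodrigues(np.array(c['rvec']))[0],np.array(c['tvec']).ravel()
def unproj(n,uv,z):
    K,R,t=cam(n);d=R.T@np.linalg.inv(K)@np.array([uv[0],uv[1],1.]);o=-R.T@t
    return o+d*(z-o[2])/d[2]
def proj(n,p):
    K,R,t=cam(n);q=K@(R@np.array(p,float)+t);return q[:2]/q[2]
E
python3 - <<'E'
from h import *
for n in('scene','top'):
    K,R,t=cam(n);print(n,-R.T@t)
im=cv2.imread('pics/top0.png')[195:275,212:397];cv2.imwrite('pics/topc.png',cv2.resize(im,None,fx=4.3,fy=4.3,interpolation=cv2.INTER_CUBIC))
im=cv2.imread('pics/scene0.png')[150:290,80:320];cv2.imwrite('pics/scc.png',cv2.resize(im,None,fx=3.3,fy=3.3,interpolation=cv2.INTER_CUBIC))
print(proj('scene',r.sense()['position']),proj('top',r.sense()['position']))
E
```

```text
scene [1008.37036967 -213.14634944  573.90737232]
top [ 488.74903928  -49.12774638 1003.53540511]
[ 455.93112472 -120.39622224] [-234.74615417  473.7763184 ]
```

View pics/topc.png

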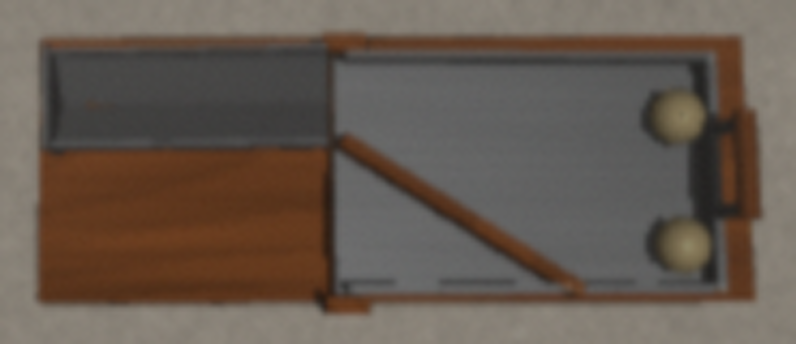

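View pics/scc.png

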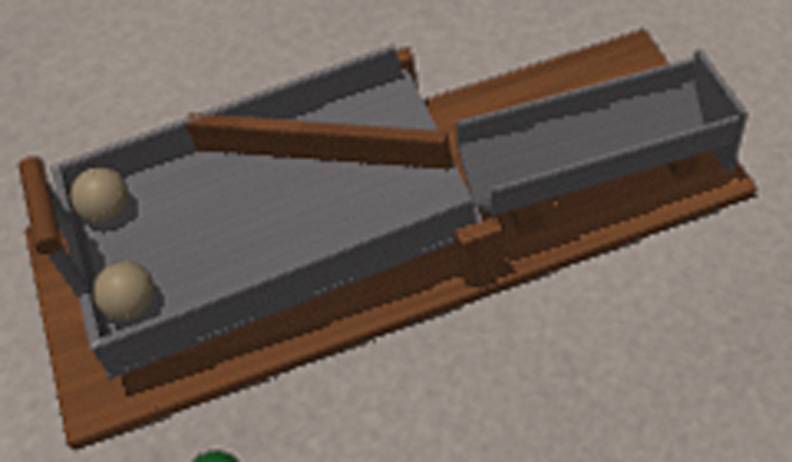

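```bash
python3 - <<'E'
from h import *
T=lambda u,v:(212+u/4.3-.4,195+v/4.3-.4)
S=lambda u,v:(80+u/3.3-.35,150+v/3.3-.35)
def tri(a,b):
    P=[]
    for n in('top','scene'):
        K,R,t=cam(n);P.append(K@np.c_[R,t])
    X=cv2.triangulatePoints(P[0],P[1],np.array(a).reshape(2,1),np.array(b).reshape(2,1)).ravel();X=X[:3]/X[3]
    return X.round(1),np.linalg.norm(proj('top',X)-a).round(2)
print('h1',tri(T(752,215),S(33,160)));print('h2',tri(T(750,110),S(48,245)))
print('hm',tri(T(750,163),S(40,203)))
print('pill near',tri(T(676,116),S(123,291)),'far',tri(T(684,244),S(99,194)))
print('hmid z98',unproj('top',T(750,163),98),unproj('scene',S(40,203),98))
c=[unproj('top',T(*p),12).round(1) for p in((40,38),(740,38),(754,298),(38,300))];print(c)
for a,b in((0,1),(1,2),(2,3),(3,0)):
    d=c[b]-c[a];print(np.linalg.norm(d),np.arctan2(d[1],d[0]))
print('channel ends',[unproj('top',T(*p),62).round(1) for p in((45,45),(45,148),(330,52),(330,148))])
E
```

```text
h1 (array([ 535.7, -314.3,  103.8]), np.float64(0.45))
h2 (array([ 589.5, -315.3,   99.9]), np.float64(0.64))
hm (array([ 562.3, -315. ,  100.4]), np.float64(0.4))
pill near (array([ 590.7, -292.1,   49.5]), np.float64(0.19)) far (array([ 522. , -294.3,   50.9]), np.float64(0.06))
hmid z98 [ 562.42347392 -316.60355767   98.        ] [ 560.33756086 -314.5765517    98.        ]
[array([629.9,  59.3,  12. ]), array([ 640.1, -338. ,   12. ]), array([ 494.8, -342.5,   12. ]), array([482.5,  54.1,  12. ])]
397.43091223507014 -1.5451286704032021
145.3696667121446 -3.1106321437594024
396.790687894764 1.6018000048393082
147.4916946814294 0.0352635304786268
channel ends [array([619. ,  50.9,  62. ]), array([563.3,  48.6,  62. ]), array([ 619.2, -103.2,   62. ]), array([ 567.4, -104. ,   62. ])]
```

```bash
cat >> h.py <<'E'
from scipy.spatial.transform import Rotation as Ro
yaw=1.598
ex=np.array([np.cos(yaw),np.sin(yaw),0]);ey=np.array([-ex[1],ex[0],0]);ez=np.array([0,0,1.])
H=np.array([561.8,-315.5,98.]); O=H-(-208*ex+40*ey)-98*ez
def state():
    s=r.sense();return s,np.array(s['position']),Ro.from_euler('xyz',s['tool_rot'])
def rel(Pt,Rt):
    s,p,R=state();return R.inv().apply(Pt-p),(R.inv()*Rt).as_rotvec()
# tool down, z along sgn*ex
def Rdown(sgn,th=0):
    x=-ez;z=sgn*ex;y=np.cross(z,x)
    return Ro.from_rotvec(ey*th)*Ro.from_matrix(np.c_[x,y,z])   # +th lifts back (rot about +y raises -x side)
def grasp_pose(th,sgn,tilt=None,h=0):
    v=Ro.from_rotvec(ey*th).apply(-208*ex+53*ez); P=O+45*ez+40*ey+v
    Rt=Rdown(sgn,th if tilt is None else tilt); return P-(155+h)*Rt.as_matrix()[:,0],Rt
E
python3 - <<'E'
from h import *
s,p,R=state();print(R.as_matrix().round(3),s['q'],O)
for g in(1,-1):
    d=rel(*grasp_pose(0,g,h=100));print(g,d, np.linalg.norm(d[1]))
print(Ro.from_rotvec(ey*.4).apply(-208*ex+53*ez)-(-208*ex+53*ez))
E
```

```text
[[-0.001 -0.958  0.287]
 [-0.002  0.287  0.958]
 [-1.     0.    -0.002]] [ 1.10591008e+00  2.45744003e-01  1.55890511e+00  1.78779054e-05
  1.33874255e+00 -1.74080883e-01] [ 596.12753397 -106.48894668    0.        ]
1 (array([  51.87571217, -628.74991108, -790.86921197]), array([-0.31801308, -0.00170161, -0.0006072 ])) 0.3180182107342405
-1 (array([  51.87571217, -628.74991108, -790.86921197]), array([ 2.82357845e+00, -8.64537899e-04,  2.42276848e-03])) 2.8235796186396818
[-1.00800259 37.04477386 76.81524788]
```

{"api": "play_rows", "payload": {
  "moves": [
    [60, 0, -15, -19, -0.008, 0, 0],
    [60, 0, -40, -50, -0.02, 0, 0],
    [60, 0, -65, -82, -0.033, 0, 0],
    [60, 0, -90, -113, -0.046, 0, 0],
    [60, 0, -115, -145, -0.058, 0, 0],
    [60, 0, -140, -176, -0.071, 0, 0],
    [60, 0, -165, -208, -0.083, 0, 0],
    [60, 0, -190, -239, -0.096, 0, 0],
    [60, 0, -215, -270, -0.109, 0, 0],
    [60, 0, -240, -302, -0.121, 0, 0]
  ]
}}

```text
time: 0.93
position: [329.5, 262.7, 403.8]
tool_rot: [2.81, 1.569, -2.071]
wrist_force: [1.1, 0.5, 0.9]
finger_gap: 0.704
```

```bash
python3 - <<'E'
from h import *
s,p,R=state();print(s['time'],p,s['q'],s['wrist_force'])
print(rel(*grasp_pose(0,1,h=80)))
E
```

```text
0.9333 [329.54196381 262.66420386 403.82131762] [ 4.02691347e-01 -3.28036512e-01  2.11432381e+00 -1.17191852e-03
  1.35675593e+00 -9.99448981e-01] [1.12749334 0.50072775 0.94901607]
(array([  71.55328105, -325.92199966, -530.9315202 ]), array([-0.19560986, -0.00168311, -0.00077022]))
```

{"api": "play_rows", "payload": {
  "moves": [
    [60, 0, -20, -33, -0.013, 0, 0],
    [60, 0, -40, -66, -0.026, 0, 0],
    [60, 0, -61, -100, -0.039, 0, 0],
    [60, 0, -81, -133, -0.052, 0, 0],
    [60, 0, -102, -166, -0.065, 0, 0],
    [60, 0, -122, -199, -0.078, 0, 0],
    [60, 0, -143, -232, -0.09, 0, 0],
    [60, 0, -163, -265, -0.1, 0, 0],
    [60, 0, -183, -299, -0.11, 0, 0],
    [60, 0, -204, -332, -0.122, 0, 0]
  ]
}}

```text
time: 1.77
position: [475.1, -100.9, 403.9]
tool_rot: [2.459, 1.569, -2.3]
wrist_force: [0.9, 0.6, 0.2]
finger_gap: 0.704
```

```bash
python3 - <<'E'
from h import *
s,p,R=state();print(s['time'],p,s['q'],s['wrist_force'])
print(rel(*grasp_pose(0,1,h=80)))
E
```

```text
1.7667 [ 475.05547097 -100.90257208  403.92894877] [-4.42970532e-01 -1.49730282e-01  1.96867369e+00 -1.82502495e-03
  1.32317084e+00 -1.96667557e+00] [0.85025059 0.56022166 0.16686182]
(array([  71.11730522,  -96.73879236, -210.21779209]), array([-0.07384717, -0.00138738, -0.00121614]))
```

{"api": "play_rows", "payload": {
  "moves": [
    [60, 2, -14, -31, -0.011, 0, 0],
    [60, 10, -28, -62, -0.022, 0, 0],
    [60, 18, -42, -93, -0.033, 0, 0],
    [60, 26, -56, -123, -0.044, 0, 0],
    [60, 34, -70, -153, -0.055, 0, 0],
    [60, 42, -84, -183, -0.066, 0, 0],
    [60, 50, -97, -210, -0.074, 0, 0],
    [60, 60, -97, -210, -0.074, 0, 0],
    [60, 60, -97, -210, -0.074, 0, 0],
    [60, 60, -97, -210, -0.074, 0, 0]
  ]
}}

```text
time: 2.6
position: [561.7, -314.8, 342.7]
tool_rot: [1.326, 1.567, 2.924]
wrist_force: [-0.2, 0.5, 1.1]
finger_gap: 0.701
```

```bash
python3 - <<'E'
from h import *
s,p,R=state();print(s['time'],p,s['q'],s['wrist_force'])
im=r.grab_frame('wrist');K,Rc,t=cam('wrist');print(-Rc.T@t)
for c,q in(((0,0,255),H),((0,255,0),H+28*ey),((0,255,0),H-28*ey),((255,0,0),O+45*ez)):
    u=proj('wrist',q);print(u);cv2.circle(im,tuple(int(round(v)) for v in u),3,c,1)
cv2.imwrite('pics/w1.png',im)
print(rel(*grasp_pose(0,1,h=0)))
E
```

```text
2.6 [ 561.69189059 -314.78200851  342.7294557 ] [-6.86376500e-01  2.90246518e-01  1.62077240e+00 -1.74539322e-03
  1.23382942e+00 -2.28387402e+00] [-0.17625898  0.53959509  1.09676504]
[ 479.69636052 -317.44042102  312.33992877]
[252.81958361 204.9615112 ]
[252.87455491 172.63888668]
[252.7687326  234.86144245]
[446.5655987  222.51577868]
(array([90.74178075, -0.1062093 , -1.03998368]), array([ 0.00078512, -0.00028082, -0.00222819]))
```

View pics/w1.png

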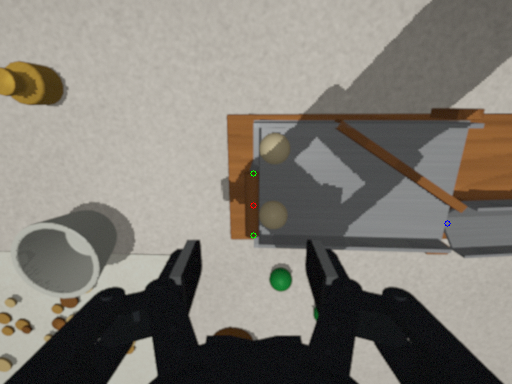

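```bash
python3 - <<'E'
from h import *
im=r.grab_frame('wrist');c=im[90:270,200:340];c=cv2.convertScaleAbs(c,alpha=2)
cv2.imwrite('pics/w1c.png',cv2.resize(c,None,fx=3.3,fy=3.3,interpolation=cv2.INTER_CUBIC))
E
```

```text
(no output)
```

View pics/w1c.png

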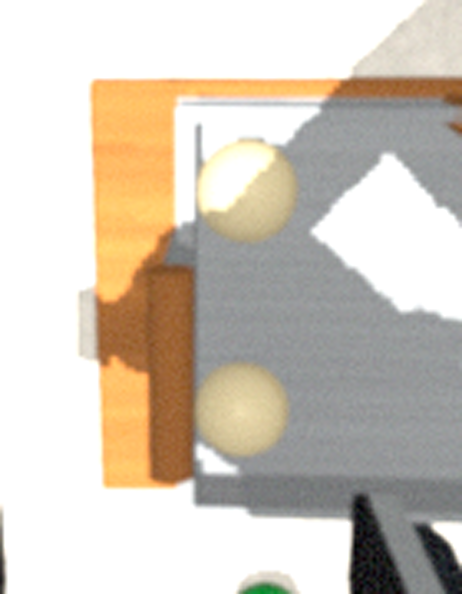

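The bar handle is centred at wrist pixel (252,203), within about 2 mm of the estimate. Both pills are against the back wall. I'm descending onto the handle.

{"api": "play_rows", "payload": {
  "moves": [
    [60, 15, 2, -2, 0, 0, 0],
    [60, 35, 2, -2, 0, 0, 0],
    [60, 55, 2, -2, 0, 0, 0],
    [60, 72, 2, -2, 0, 0, 0],
    [60, 84, 2, -2, 0, 0, 0],
    [60, 90, 2, -2, 0, 0, 0],
    [60, 90, 2, -2, 0, 0, 0]
  ]
}}

```text
time: 3.28
position: [559.7, -315.8, 253.6]
tool_rot: [1.576, 1.568, -3.107]
wrist_force: [-0.6, 0.2, 0.6]
finger_gap: 0.702
```

```bash
python3 - <<'E'
from h import *
s,p,R=state();print(s['time'],p,s['q'],s['wrist_force'],s['finger_gap'])
im=r.grab_frame('wrist');cv2.imwrite('pics/w2.png',cv2.convertScaleAbs(im,alpha=1.7))
im=r.grab_frame('scene')[100:300,40:340];cv2.imwrite('pics/s2.png',cv2.resize(im,None,fx=2.6,fy=2.6))
E
```

```text
3.2833 [ 559.70992688 -315.76038839  253.62341926] [-6.89548248e-01  3.96857065e-01  1.66425309e+00 -1.94216151e-03
  1.08242326e+00 -2.28828810e+00] [-0.58564208  0.22186835  0.63034774] 0.7015473634214162
```

View pics/w2.png

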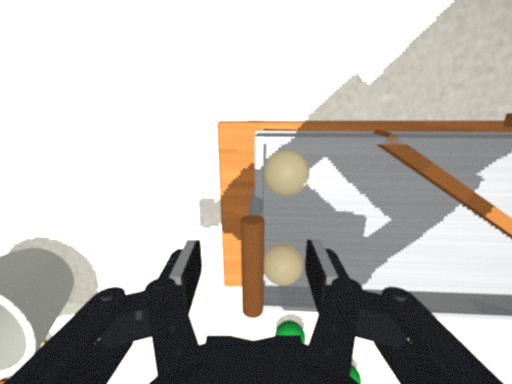

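View pics/s2.png

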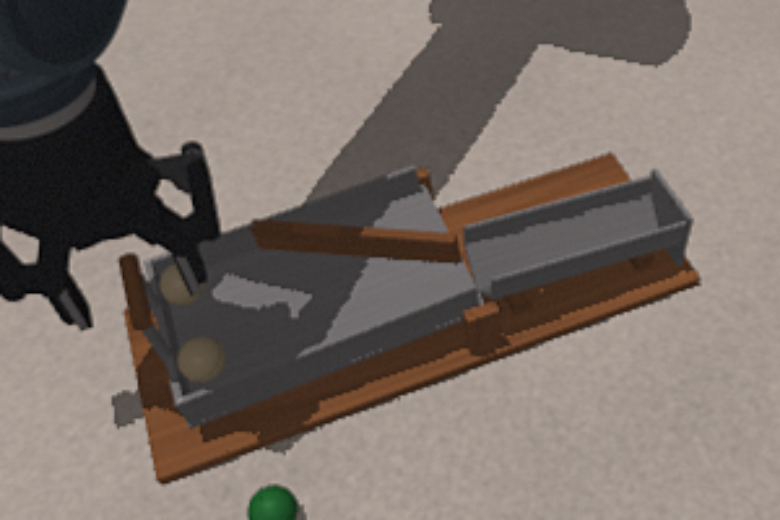

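{"api": "play_rows", "payload": {
  "moves": [
    [4, 0, 0, 0, 0, 0, 0],
    [4, 0, 0, 0, 0, 0, 0],
    [4, 0, 0, 0, 0, 0, 0],
    [4, 0, 0, 0, 0, 0, 0],
    [4, 0, 0, 0, 0, 0, 0],
    [4, 0, 0, 0, 0, 0, 0],
    [4, 0, 0, 0, 0, 0, 0],
    [4, 0, 0, 0, 0, 0, 0]
  ]
}}

```text
time: 4.05
position: [560.6, -316.0, 256.5]
tool_rot: [-2.89, 1.57, -1.29]
wrist_force: [-1.4, 3.9, 6.0]
finger_gap: 0.111
```

```bash
python3 - <<'E'
from h import *
s,p,R=state();print(s['time'],p,s['q'],s['wrist_force'],s['finger_gap'])
im=r.grab_frame('wrist');cv2.imwrite('pics/w3.png',cv2.convertScaleAbs(im,alpha=1.7))
# relative moves about the actual grasp
T0=R.as_matrix();G=p+155*T0[:,0]
hp=O+45*ez; v=G-hp; print('G',G,v@ex,v@ey,v@ez)
for th in(.05,.1,.15,.2,.25,.3,.35,.4,.45):
    Rr=Ro.from_rotvec(ey*th);G2=hp+Rr.apply(v);R2=Rr*R;P2=G2-155*R2.as_matrix()[:,0]
    print(th,R.inv().apply(P2-p).round(1),(R.inv()*R2).as_rotvec().round(3))
E
```

```text
4.05 [ 560.60304048 -316.01986347  256.52290656] [-6.89104564e-01  3.94197194e-01  1.66167507e+00 -7.23701737e-04
  1.08478735e+00 -2.28832460e+00] [-1.37312954  3.93964266  6.01492666] 0.11096668027544163
G [ 560.65160791 -316.18838287  101.52300578] -208.65689154522187 41.16669141682874 56.52300577561627
0.05 [-10.2  -0.   10.8] [-0.    0.05  0.  ]
0.1 [-19.8  -0.   22.1] [-0.   0.1  0. ]
0.15 [-28.8  -0.1  33.9] [-0.    0.15  0.  ]
0.2 [-37.3  -0.1  46.1] [-0.   0.2  0. ]
0.25 [-45.1  -0.1  58.8] [-0.    0.25  0.  ]
0.3 [-52.2  -0.1  71.8] [-0.   0.3  0. ]
0.35 [-58.8  -0.1  85.1] [-0.     0.35   0.001]
0.4 [-64.6  -0.2  98.8] [-0.     0.4    0.001]
0.45 [-69.8  -0.2 112.7] [-0.     0.45   0.001]
```

View pics/w3.png

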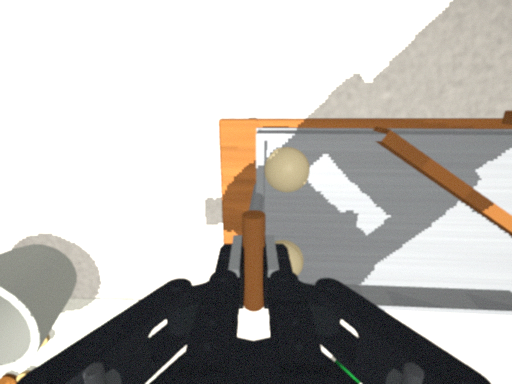

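{"api": "play_rows", "payload": {
  "moves": [
    [4, -3, 0, 3, 0, 0.015, 0],
    [4, -7, 0, 8, 0, 0.035, 0],
    [4, -11, 0, 12, 0, 0.055, 0],
    [4, -15, 0, 17, 0, 0.075, 0],
    [4, -19, 0, 21, 0, 0.095, 0],
    [4, -23, 0, 26, 0, 0.115, 0],
    [4, -27, 0, 31, 0, 0.135, 0],
    [4, -30, 0, 36, 0, 0.155, 0],
    [4, -34, 0, 41, 0, 0.178, 0],
    [4, -37, 0, 46, 0, 0.2, 0]
  ]
}}

```text
time: 4.93
position: [559.2, -269.4, 293.9]
tool_rot: [-3.14, 1.368, -1.541]
wrist_force: [1.0, -0.9, -2.2]
finger_gap: 0.116
```

```bash
cat > st.py <<'E'
from h import *
import sys
s,p,R=state();print(s['time'],p.round(1),'F',np.round(s['wrist_force'],1),'gap',s['finger_gap'])
hp=O+45*ez;T0=R.as_matrix();th0=np.arctan2(-T0[:,0]@-ex*-1,-T0[:,0]@ez)
print('tilt',np.arcsin(np.clip(-T0[:,0]@ex,-1,1)))
G=p+155*T0[:,0];v=G-hp;print('r',v@ex,v@ey,v@ez,np.hypot(v@ex,v@ez),'ang',np.arctan2(v@ez,-(v@ex)))
for th in [float(a) for a in sys.argv[2:]]:
    Rr=Ro.from_rotvec(ey*th);R2=Rr*R;P2=hp+Rr.apply(v)-155*R2.as_matrix()[:,0]
    print(th,R.inv().apply(P2-p).round(1),(R.inv()*R2).as_rotvec().round(3))
im=r.grab_frame('scene')[100:300,40:340];cv2.imwrite(f'pics/s{sys.argv[1]}.png',cv2.resize(im,None,fx=2.6,fy=2.6))
E
python3 st.py 4 .05 .1 .15 .2
```

```text
4.9333 [ 559.2 -269.4  293.9] F [ 1.  -0.9 -2.2] gap 0.1163152571807403
tilt 0.20286702033258863
r -193.05452164175622 41.23671858504029 97.05065909676185 216.07609483106455 ang 0.46581416988890817
0.05 [-10.2  -0.   10.8] [-0.    0.05  0.  ]
0.1 [-19.8  -0.   22.1] [-0.   0.1  0. ]
0.15 [-28.8  -0.1  33.9] [-0.    0.15  0.  ]
0.2 [-37.2  -0.1  46.1] [-0.   0.2  0. ]
```

View pics/s4.png

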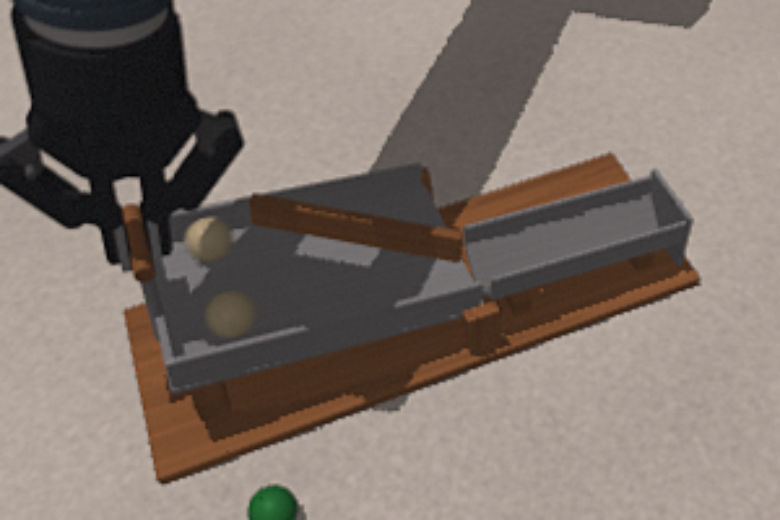

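The tray is rising in the grip with about 2 N load, and the pills have started to roll. I'll go on to 0.4 rad.

{"api": "play_rows", "payload": {
  "moves": [
    [4, -4, 0, 4, 0, 0.02, 0],
    [4, -8, 0, 9, 0, 0.04, 0],
    [4, -12, 0, 13, 0, 0.06, 0],
    [4, -16, 0, 18, 0, 0.08, 0],
    [4, -20, 0, 22, 0, 0.1, 0],
    [4, -23, 0, 27, 0, 0.12, 0],
    [4, -27, 0, 32, 0, 0.14, 0],
    [4, -31, 0, 37, 0, 0.16, 0],
    [4, -34, 0, 41, 0, 0.18, 0],
    [4, -37, 0, 46, 0, 0.2, 0]
  ]
}}

```text
time: 5.82
position: [557.7, -215.7, 321.5]
tool_rot: [3.141, 1.165, -1.541]
wrist_force: [-0.5, -1.5, -0.5]
finger_gap: 0.11
```

```bash
python3 st.py 5 .05
```

```text
5.8167 [ 557.7 -215.7  321.5] F [-0.5 -1.5 -0.5] gap 0.10981394416475568
tilt 0.4059319691139851
r -169.34861978593267 41.2836607649943 134.06078575247471 215.98900272923925 ang 0.6696140016655342
0.05 [-10.2  -0.   10.8] [-0.    0.05  0.  ]
```

View pics/s5.png

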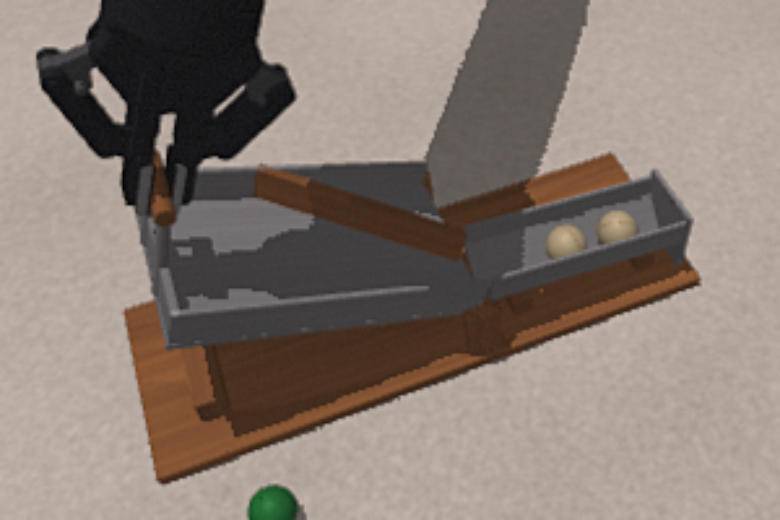

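Both pills are in the channel in the scene crop, at (566,240) and (618,228). I'll hold the tray up briefly so they can settle.

{"api": "play_rows", "payload": {
  "moves": [
    [4, 0, 0, 0, 0, 0, 0],
    [4, 0, 0, 0, 0, 0, 0],
    [4, 0, 0, 0, 0, 0, 0],
    [4, 0, 0, 0, 0, 0, 0],
    [4, 0, 0, 0, 0, 0, 0],
    [4, 0, 0, 0, 0, 0, 0],
    [4, 0, 0, 0, 0, 0, 0],
    [4, 0, 0, 0, 0, 0, 0],
    [4, 0, 0, 0, 0, 0, 0],
    [4, 0, 0, 0, 0, 0, 0]
  ]
}}

```text
time: 6.7
position: [557.7, -215.1, 321.8]
tool_rot: [3.14, 1.164, -1.542]
wrist_force: [1.2, -1.5, -0.9]
finger_gap: 0.115
```

{"api": "play_rows", "payload": {
  "moves": [
    [4, 0, 0, 0, 0, 0, 0],
    [4, 0, 0, 0, 0, 0, 0],
    [4, 0, 0, 0, 0, 0, 0],
    [4, 0, 0, 0, 0, 0, 0],
    [4, 0, 0, 0, 0, 0, 0],
    [4, 0, 0, 0, 0, 0, 0],
    [4, 0, 0, 0, 0, 0, 0],
    [4, 0, 0, 0, 0, 0, 0],
    [4, 0, 0, 0, 0, 0, 0],
    [4, 0, 0, 0, 0, 0, 0]
  ]
}}

```text
time: 7.53
position: [557.7, -215.1, 321.8]
tool_rot: [3.14, 1.164, -1.542]
wrist_force: [0.1, -2.2, -1.3]
finger_gap: 0.116
```

```bash
python3 st.py 6 -.05 -.1 -.15 -.2 -.25 -.3 -.35 -.4
```

```text
7.5333 [ 557.7 -215.1  321.8] F [ 0.1 -2.2 -1.3] gap 0.11619068054994072
tilt 0.40723863946633754
r -168.94572883888614 41.28647586955678 134.49932197340547 215.94612037313436 ang 0.6723642606089537
-0.05 [ 10.7   0.  -10.3] [ 0.   -0.05 -0.  ]
-0.1 [ 21.9   0.1 -20.1] [ 0.  -0.1 -0. ]
-0.15 [ 33.5   0.1 -29.3] [ 0.   -0.15 -0.  ]
-0.2 [ 45.6   0.1 -37.9] [ 0.    -0.2   -0.001]
-0.25 [ 58.1   0.2 -45.9] [ 0.    -0.25  -0.001]
-0.3 [ 71.    0.2 -53.2] [ 0.    -0.3   -0.001]
-0.35 [ 84.3   0.2 -59.9] [ 0.    -0.35  -0.001]
-0.4 [ 97.9   0.3 -65.9] [ 0.    -0.4   -0.001]
```

View pics/s6.png

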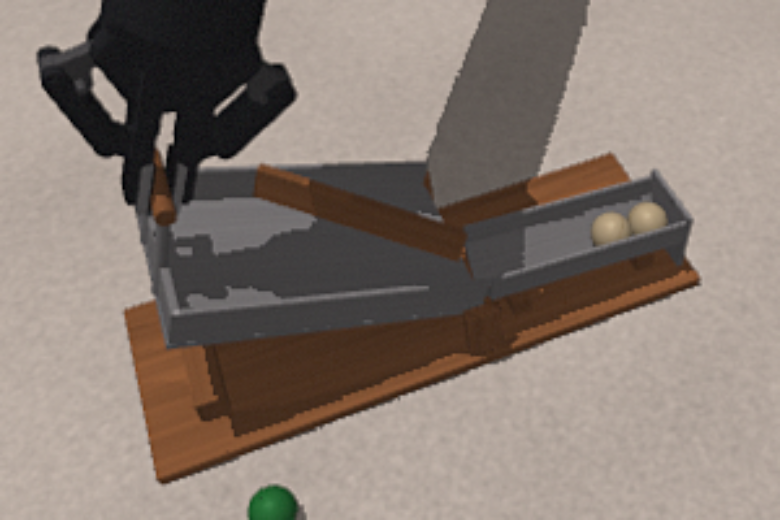

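Both pills now rest against the end stop, at crop pixels (610,228) and (648,219). I'm lowering the tray along the arc.

{"api": "play_rows", "payload": {
  "moves": [
    [4, 4, 0, -4, 0, -0.02, 0],
    [4, 8, 0, -8, 0, -0.04, 0],
    [4, 13, 0, -12, 0, -0.06, 0],
    [4, 17, 0, -16, 0, -0.08, 0],
    [4, 22, 0, -20, 0, -0.1, 0],
    [4, 26, 0, -24, 0, -0.12, 0],
    [4, 31, 0, -28, 0, -0.14, 0],
    [4, 36, 0, -31, 0, -0.16, 0],
    [4, 41, 0, -35, 0, -0.18, 0],
    [4, 46, 0, -38, 0, -0.2, 0]
  ]
}}

```text
time: 8.42
position: [559.3, -268.8, 294.2]
tool_rot: [3.139, 1.366, -1.543]
wrist_force: [0.2, -1.3, -0.8]
finger_gap: 0.114
```

```bash
python3 st.py 7 -.05 -.1 -.15 -.2
```

```text
8.4167 [ 559.3 -268.8  294.2] F [ 0.2 -1.3 -0.8] gap 0.11433712404043757
tilt 0.205234749627489
r -192.8169555252076 41.212415233435536 97.49951529804076 216.06604041672713 ang 0.4681640843982756
-0.05 [ 10.7   0.  -10.3] [ 0.   -0.05 -0.  ]
-0.1 [ 21.9   0.1 -20. ] [ 0.  -0.1 -0. ]
-0.15 [ 33.5   0.1 -29.2] [ 0.   -0.15 -0.  ]
-0.2 [ 45.7   0.1 -37.8] [ 0.    -0.2   -0.001]
```

{"api": "play_rows", "payload": {
  "moves": [
    [4, 5, 0, -5, 0, -0.025, 0],
    [4, 11, 0, -10, 0, -0.05, 0],
    [4, 16, 0, -15, 0, -0.075, 0],
    [4, 22, 0, -20, 0, -0.1, 0],
    [4, 28, 0, -25, 0, -0.125, 0],
    [4, 34, 0, -29, 0, -0.15, 0],
    [4, 38, 0, -33, 0, -0.17, 0],
    [4, 42, 0, -35, 0, -0.185, 0],
    [4, 45, 0, -37, 0, -0.197, 0],
    [4, 46, 0, -38, 0, -0.203, 0]
  ]
}}

```text
time: 9.3
position: [560.7, -316.2, 256.5]
tool_rot: [1.417, 1.57, 3.017]
wrist_force: [-2.9, 0.6, 5.8]
finger_gap: 0.119
```

```bash
python3 st.py 8 -.02
```

```text
9.3 [ 560.7 -316.2  256.5] F [-2.9  0.6  5.8] gap 0.11852366069138459
tilt -7.25407645694717e-05
r -208.61128840689972 41.15585351547221 56.51823377091529 216.1318588255108 ang 0.26457476744853164
-0.02 [ 4.2  0.  -4.2] [-0.   -0.02 -0.  ]
```

View pics/s8.png

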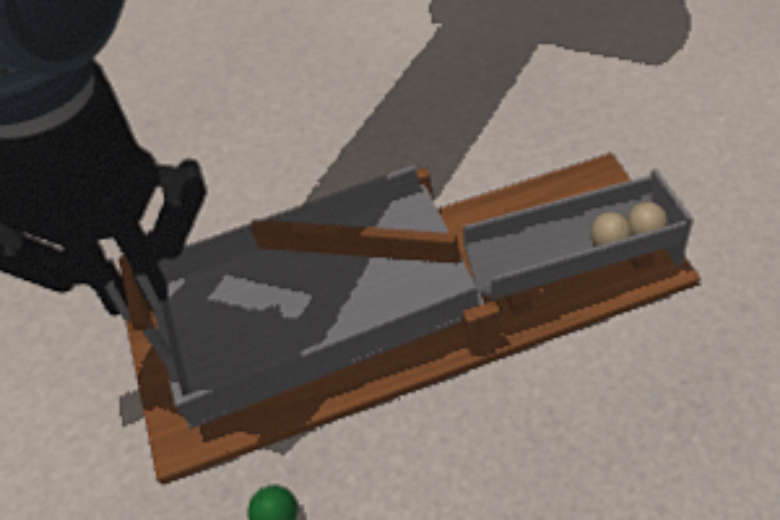

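The tray is back on its rest: the pose matches the one before the lift, and the tool feels about 6 N of support. I'm releasing it and retreating upward.

{"api": "play_rows", "payload": {
  "moves": [
    [60, 0, 0, 0, 0, 0, 0],
    [60, 0, 0, 0, 0, 0, 0],
    [60, 0, 0, 0, 0, 0, 0],
    [60, 0, 0, 0, 0, 0, 0],
    [60, 0, 0, 0, 0, 0, 0],
    [60, 0, 0, 0, 0, 0, 0],
    [60, 0, 0, 0, 0, 0, 0],
    [60, 0, 0, 0, 0, 0, 0]
  ]
}}

```text
time: 10.02
position: [560.7, -316.1, 256.6]
tool_rot: [1.711, 1.57, -2.972]
wrist_force: [0.8, 0.4, 0.0]
finger_gap: 0.704
```

```bash
python3 st.py 9
```

```text
10.0167 [ 560.7 -316.1  256.6] F [0.8 0.4 0. ] gap 0.704090101158249
tilt 5.4854205546341124e-05
r -208.57789440573572 41.17037525897205 56.55115479108312 216.10823941473237 ang 0.26476221049440385
```

{"api": "play_rows", "payload": {
  "moves": [
    [60, -8, 0, 0, 0, 0, 0],
    [60, -22, 0, 0, 0, 0, 0],
    [60, -40, 0, 0, 0, 0, 0],
    [60, -60, 0, 0, 0, 0, 0],
    [60, -80, 0, 0, 0, 0, 0],
    [60, -95, 0, 0, 0, 0, 0],
    [60, -105, 0, 0, 0, 0, 0],
    [60, -110, 0, 0, 0, 0, 0],
    [60, -110, 0, 0, 0, 0, 0],
    [60, -110, 0, 0, 0, 0, 0]
  ]
}}

```text
time: 10.9
position: [560.6, -316.0, 366.3]
tool_rot: [1.214, 1.57, 2.814]
wrist_force: [0.6, 0.3, -0.4]
finger_gap: 0.699
```

```bash
python3 st.py 10
```

```text
10.9 [ 560.6 -316.   366.3] F [ 0.6  0.3 -0.4] gap 0.6990321093534546
tilt -0.00029069406475788165
r -208.40369247849497 41.33907972323396 166.26077058663876 266.5984675025984 ang 0.6733872033520756
```

View pics/s10.png

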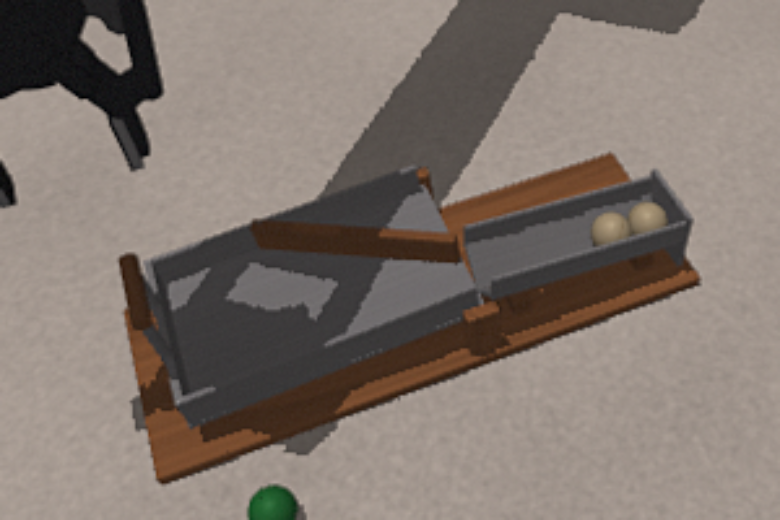

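The tray is down on its rest, the bar is where it was before the lift, both pills are in the channel at the end stop, and the gripper is clear. I'm handing the job in.

```bash
python3 -c "
from cell import r
print(r.job_done())"
```

```text
the job is handed in; nothing more can be done
None
```

The job is done and handed in after about 11 s of robot time. I gripped the feeder tray's wooden bar and lifted it along its hinge arc to about 0.4 rad. Both beige pills rolled out into the V-groove channel. I held the tray up for 1.7 s, lowered it onto its rest, let go, and moved the gripper about 110 mm clear.

**Last checks:** The final scene picture shows both pills side by side at the channel's end stop. The tray is down, with its bar where it was before the lift. The wrist force was below 1 N at the end, and the highest reading I took was about 7 N. No check failed or disagreed. I never moved toward the green balls or the plain tray.

I only took pictures partway through and at the end of the lift, so I didn't see the moment the pills passed through the exit. They ended one behind the other in the channel.

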